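Set the use-by dial on the kitchen canister

ROBOT

A 7-joint arm with a two-finger parallel gripper is mounted at the origin on the work surface. World frame = base frame: x ahead of the robot, y to its left, z up, the work surface at z = 0. Lengths are in m, angles in degrees, forces in N, time in s.
With the tool pointing down it reaches from about 0.425 to 0.875 m from the base axis. Payload 4.7 kg.
Tool frame: the origin (TCP) lies midway between the tips of the shut fingers; the grasp point (between the pads) lies 19 mm behind it; z points along the fingers, y is the line along which they close (so a half turn about z gives the same grasp; the last joint's range is limited). The gripper opens to 87 mm and grips with 3 to 60 N. Pads are 19 mm wide; open, the fingers measure 117 mm over their backs; the gripper's body (75 mm by 190 mm) begins 51 mm behind the grasp point.
Start: joints at [-70.926, 18.392, -4.016, 83.108, 1.295, 78.541, -3.26], TCP at [0.204, 0.617, 0.223] pointing down, gripper open.
Joint ranges: [-163.93, 163.93], [-17.29, 119.83], [-79.2, 71.16], [3.27, 140.29], [-89.18, 269.18], [5.43, 117.66], [-154.24, 154.24]. Speed limits (degrees/s): [147.25, 147.25, 180, 180, 180, 180, 180].

INTERFACE

Orientations are given as [roll, pitch, yaw] about the fixed x, y, z axes, in that order (R = Rz(yaw) Ry(pitch) Rx(roll)).
In Python, from cell import env, viewer, boxes_of, masks_of gives the robot as it stands. The module is installed in compiled form; this text tells all that it offers.
- The arm moves only by the tool apply_moves, never from a script. Its argument "moves" is a list of rows, each a list of 7 numbers: the shift along the tool's x, y, z scaled (see below), then the turn, a rotation vector about the tool's x, y, z scaled (see below), then the opening, from 0 (shut) to 1 (fully open). A call has 1 to 20 rows; each row is the pose to reach, as a shift and turn from the pose commanded when the call began, along the tool's axes at that moment; what a row does not reach only later rows make up. The controller multiplies each number of a shift by 0.2 m and each number of a turn by 1.5 rad. A row lasts 1/10 s, in which the tool goes at most 50 mm and 8.59 degrees, less where a joint would pass 70% of its speed; a pose out of reach is approached as far as the arm can. A call with a number of a shift or a turn outside -1 to 1 is refused whole. A call with a gripper value outside its range is refused whole. The fingers move at their own pace and stop on an object; "grip_force" is the grip in N (left out, the last holds). Time passes only in rows, so rows that repeat a pose let the fingers close. It gives the time, the measured TCP pose, the force, the opening and the grip force at its end, in the units of the state.
- env.get_obs(): the state, without advancing time (a new reading comes with each control period).
- viewer.read_camera(name): name is "scene" or "top" or "wrist"; returns the picture (420x560x3 uint8, red, green, blue); there is no depth.
- viewer.get_calibration(name): a dict with "fov_y" (degrees; the focal length in pixels is half the picture's height over the tangent of half this angle, whatever the lens; pixels are square), "cx", "cy" (the principal point, pixels), "position" and "orientation" of the camera in the world. Camera axes: x right, y up, looking along -z (the intrinsics and any distortion apply to the point x, -y, -z); pixel columns grow to the right and rows downward; lengths in m; the calibration is good to about 2 mm. A picture is of the moment at which its call begins: read the wrist's pose just before it. get_calibration takes no time and is no camera call; for the wrist camera it gives the pose at the moment of the call.
- env.sign_off(): hands the job in; it is judged then, once.
Trained networks look in the newest picture that a camera, given by its name, has taken for a name from the list of things; names that differ only in an ending like _2 or _b are one class to them, and where a whole thing is asked for, a point or a joint stands for the part that bears it (a point fixed in the world has none). Each returns a list of dicts, best first, with "conf" (0 to 1); they miss things now and then, are a little off and sometimes report something else, mostly with a low value. They report only what shows in the picture. A call takes as long as a camera call. They do not tell look-alikes from the thing itself.
- boxes_of(camera, target): "location" ([column, row] in pixels, amid what is visible of it).
- masks_of(camera, target): "pixels" (420x560 bool, what is visible of it) and "location" ([column, row] in pixels, amid what is visible of it).
The state is a dict: "time_s": time; "qpos": joint angles; "joint_velocities": joint speeds; "effort": joint torques, N m; "tool_pos": TCP position; "tool_rot": TCP orientation; "force": force on the tool from outside, world axes, zero at the start; "wrist_torque": the same for the moment, N m; "grip_width": finger opening in m; "grasp_force": force on a finger pad.
Only numpy, scipy, OpenCV 4.12 (cv2) and the standard library are available. Lean on these libraries where they do the work, as an engineer would, in place of code of your own. Each camera call takes 0.05 s, during which the arm holds its last target. There are 200 camera calls.

TASK

Set the use-by dial on top of the storage canister: flick its lobed edge clockwise (seen from above) with a fingertip, click by click, until the raised bar on the dial points at the steel post. Let it settle at the click just before the post, then give it the one last click, and never go past the post. Leave the canister standing where it is without lifting it, leave the other kitchen things alone, and finish with the hand clear.

Things in the scene. Friction and masses are not known exactly. Their poses are not given: they have to be found in the camera images.
- canister: White round storage canister, full, about 1.5 kg, 96 mm across, 89 mm tall, on a 116 mm wide, 10 mm high rubber foot, standing loose on the worktop; an off-centre sideways push of more than about 6 N can slide or turn it. Its top is the grey dial. Origin: centre of its underside; z up; its +x axis points at the steel post.
- dial (a joint): Turn of the dial about the vertical, rad, growing clockwise seen from above; 0 = bar at the post. Springs into clicks at multiples of pi/4 (0.785): lobes then lie at 0, 45, 90.. degrees from the post. Past half way it snaps on to the next click, short of it it springs back; 1 to 3 N at a lobe turns it, either way. Starts 2 to 4 clicks short of 0 (negative), now and then balanced between two.
- dial_center (a point): Centre of the dial's top face, on the canister's axis, 110 mm above the worktop. The dial: a grey 92 mm disc with 8 equal lobes round its edge, 45 degrees apart, each 10 mm wide, reaching 60 mm from the axis with a round end centred 55 mm out. Disc and lobes span 92 to 110 mm height, so the lobes overhang the canister's wall by 12 mm.
- dial_bar (a point): On the dial's top, 110 mm up, at the outer end of its raised white bar (8 mm wide, 6 mm high, from 5 to 57 mm from the axis), 55 mm from the axis, over one of the lobes; turns with the dial.
- post_top (a point): Centre of the top of the steel post fixed to the canister, 75 mm from its axis, 114 mm above the worktop. The post is an upright 12 mm wide and 8 mm thick, 71 to 79 mm from the axis, on a bracket out of the canister's wall at 64 to 76 mm height.
- jar: Bystander: loose amber glass jar with a steel cap, 64 mm across, 105 mm tall, 150 to 175 mm from the canister's axis on its +x, +y side. Origin: centre of underside.
- shaker: Bystander: loose turned wooden shaker, 44 mm across, 90 mm tall, 150 to 180 mm from the canister's axis on its +x, -y side. Origin: centre of underside.
- bowl: Bystander: loose white bowl, 130 mm across, 60 mm tall, off to the right. Origin: centre of underside.
- spatula: Bystander: loose wooden spatula, 260 mm long, lying off to the left.
There are look-alikes about, which are no part of the job. What is shaped like the canister but yellow is not meant.

How it is judged (in metres and radians):
On the way:
1. the dial rests one click before the post (value of joint dial between -0.985 and -0.585 rad and velocity of joint dial between -0.2 and 0.2 rad/s), for 0.2 s.
At the end, for the whole second after the job is handed in: The dial rests in the click where its raised bar points at the post (within 0.15 rad); the canister stands upright within 20 mm of where it was; the hand touches nothing (value of joint dial between -0.15 and 0.15 rad and velocity of joint dial between -0.1 and 0.1 rad/s and distance of canister from where it was at the start of the episode below 0.02 m and angle between canister's own z axis and vertical below 0.05 rad).
It fails at once if the dial is turned past the post by more than half a click (value of joint dial above 0.45 rad).
It fails at once if the dial is turned the wrong way, more than four clicks and a half from the post (value of joint dial below -3.6 rad).
It fails at once if the canister is lifted or tipped (height (world z) of canister above 0.01 m or angle between canister's own z axis and vertical above 0.15 rad).
It fails at once if the canister is pushed away (distance of canister from where it was at the start of the episode above 0.03 m).
It fails at once if another kitchen thing is disturbed (distance of any of jar, shaker, bowl, spatula from where it was at the start of the episode above 0.02 m).
It also fails if it takes over 54 s, if anything falls off the work surface, if the arm or the gripper's body presses on something with over 40 N, if the wrist force passes 120 N, or if a joint passes its speed limit or range.

## Working session

There is one attempt and no reset: what is moved stays moved. The work goes in short steps, Python scripts to look and compute and a tool call to move; the robot and the scene stay as the last step left them, time stands still between calls to the robot, and variables do not carry over. Pictures are saved under pics/ and viewed, at most 10 in all, crops included, and the job is handed in when it is done.

Besides the shell and the picture viewer there is one more tool, called after "Request:" as name(argument=value, ...) on one line, values as JSON. apply_moves: Moves the arm, as the interface text tells. Shifts and turns lie within -1 to 1; 1 stands for 0.2 m of shift or 1.5 rad of turn. Its arguments: {"type":"object","properties":{"moves":{"type":"array","items":{"type":"array","items":{"type":"number","minimum":-1,"maximum":1}}},"grip_force":{"type":"number"}},"required":["moves"]}

```bash
mkdir -p pics; cat > h.py <<'E'
import numpy as np, cv2
from cell import env, viewer, boxes_of, masks_of
from scipy.spatial.transform import Rotation as R
def cal(n):
    c=viewer.get_calibration(n); return c
def cam(c):
    f=210/np.tan(np.radians(c['fov_y'])/2)
    o=np.array(c['orientation'])
    M=o if o.shape==(3,3) else R.from_euler('xyz',o,degrees=True).as_matrix()
    return f,c['cx'],c['cy'],np.array(c['position']),M
def ray(c,px,z):
    f,cx,cy,p,M=cam(c)
    d=M@np.array([(px[0]-cx)/f,-(px[1]-cy)/f,-1]); return p+d*(z-p[2])/d[2]
def proj(c,P):
    f,cx,cy,p,M=cam(c); q=M.T@(np.array(P)-p); return np.array([cx+f*q[0]/-q[2],cy-f*q[1]/-q[2]])
E
python3 - <<'E'
from h import *
for n in('top','scene'):
    im=viewer.read_camera(n); cv2.imwrite(f'pics/{n}0.png',im[...,::-1])
    c=cal(n);print(n,c)
    for t in('canister','dial_center','dial_bar','post_top','jar','shaker','bowl','spatula'):
        print(t,[(round(b['conf'],2),np.round(b['location']).tolist(),ray(c,b['location'],.11).round(3).tolist()) for b in boxes_of(n,t)][:4])
print(cal('wrist'));print(env.get_obs())
E
```

```text
top {'fov_y': 50.91169056516163, 'cx': 284.1328917656712, 'cy': 212.97309898573042, 'position': array([ 0.34476388, -0.01753199,  1.22194447]), 'orientation': array([ 10.8621014 ,   0.34004273, -91.06129405])}
canister [(0.62, [375.0, 291.0], [0.357, -0.237, 0.11]), (0.59, [315.0, 227.0], [0.52, -0.092, 0.11])]
dial_center [(0.9, [379.0, 290.0], [0.36, -0.246, 0.11]), (0.82, [319.0, 224.0], [0.528, -0.103, 0.11]), (0.74, [315.0, 230.0], [0.512, -0.092, 0.11])]
dial_bar [(0.75, [319.0, 224.0], [0.526, -0.104, 0.11]), (0.73, [379.0, 289.0], [0.361, -0.247, 0.11])]
post_top [(0.8, [373.0, 293.0], [0.353, -0.23, 0.11]), (0.61, [319.0, 230.0], [0.512, -0.102, 0.11])]
jar [(0.97, [280.0, 180.0], [0.646, -0.006, 0.11]), (0.31, [317.0, 222.0], [0.532, -0.097, 0.11])]
shaker [(0.77, [374.0, 210.0], [0.561, -0.247, 0.11]), (0.24, [122.0, 227.0], [0.53, 0.4, 0.11])]
bowl [(0.64, [446.0, 223.0], [0.524, -0.427, 0.11])]
spatula [(0.72, [122.0, 227.0], [0.531, 0.399, 0.11])]
scene {'fov_y': 54.43605489677528, 'cx': 279.80614025447306, 'cy': 210.95738751670407, 'position': array([ 1.46578885, -0.49
[... 986 characters left out ...]
 0.9, 'qpos': array([-70.92454902,  18.39062209,  -4.01708784,  83.10859593,
         1.29459781,  78.53897275,  -3.25967852]), 'joint_velocities': array([-0.0338133 ,  0.02054387, -0.00150254,  0.01255246,  0.01531037,
        0.03650338, -0.01249567]), 'effort': array([ 8.22458696e-04, -4.91089118e+01, -4.02909480e-01, -3.12781298e+01,
       -6.40778616e-02,  3.34475620e-02,  2.10559915e-05]), 'tool_pos': array([0.20376843, 0.61726051, 0.22259226]), 'tool_rot': array([1.79993078e+02, 1.98845896e-03, 1.61734547e+02]), 'force': array([-0.45494025,  0.10417918,  0.11318118]), 'wrist_torque': array([ 0.02577123, -0.01408772, -0.01381923]), 'grasp_force': 0.0, 'grip_width': 0.0865603075660987}
```

```bash
python3 - <<'E'
import cv2,numpy as np
a=cv2.imread('pics/top0.png')[150:330,240:480]
cv2.imwrite('pics/c1.png',cv2.resize(a,None,fx=3.3,fy=3.3,interpolation=cv2.INTER_CUBIC))
a=cv2.imread('pics/scene0.png')[160:310,100:340]
cv2.imwrite('pics/c2.png',cv2.resize(a,None,fx=3.3,fy=3.3,interpolation=cv2.INTER_CUBIC))
E
```

```text
(no output)
```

View pics/c1.png

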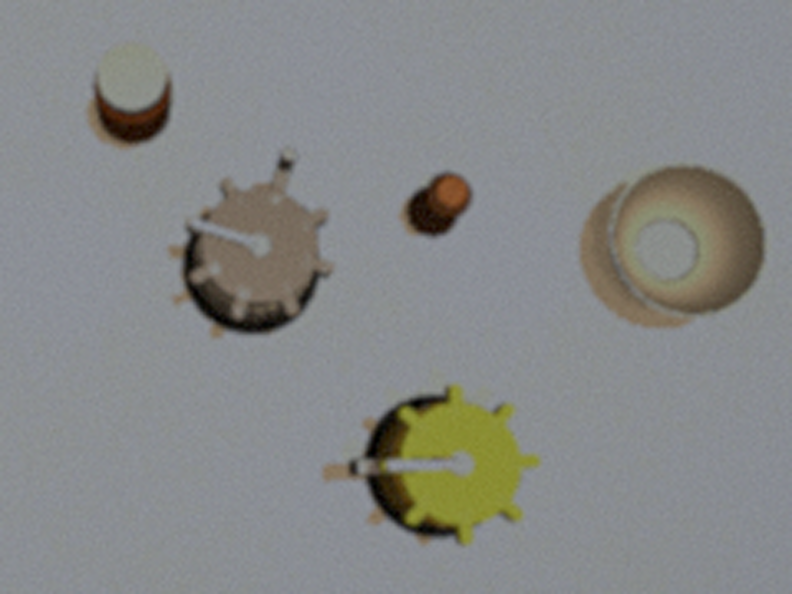

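View pics/c2.png

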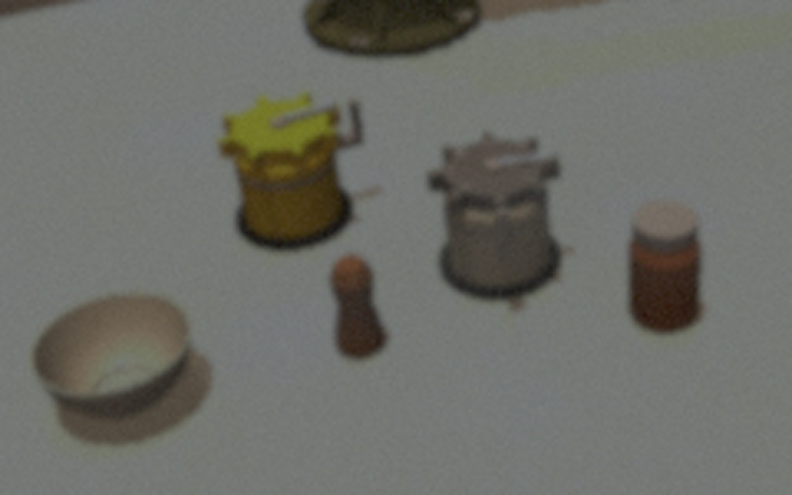

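The candidates are the yellow canister at top px (379,290), which is the look-alike, and the grey-dial canister at (319,224), which is the one I want. Its post is at about (327,197) and the bar points left, roughly 2 clicks short.

```bash
cat >> h.py <<'E'
def plan(tgt,yaw,n=None):
    """print scaled tool-frame shift/turn from current tool pose to pointing-down target, yaw deg"""
    o=env.get_obs(); T=R.from_euler('xyz',o['tool_rot'],degrees=True)
    d=T.inv().apply(np.array(tgt)-o['tool_pos'])/.2
    r=(T.inv()*R.from_euler('xyz',[180,0,yaw],degrees=True)).as_rotvec()/1.5
    print('t',round(o['time_s'],2),'shift',d.round(3).tolist(),'turn',r.round(3).tolist())
E
python3 - <<'E'
from h import *
c=cal('top')
g=lambda x,y,z: ray(c,(240+x/3.3,150+y/3.3),z)
C=g(260,245,.116);B=g(192,221,.116);P=g(288,154,.114);Cd=g(255,243,.11)
print(C,B,P,Cd)
a=lambda v:np.degrees(np.arctan2(v[1],v[0]))
print(a(B-C),a(P-C),np.linalg.norm(B-C),np.linalg.norm(P-C))
plan([.30,.45,.26],80);plan([.46,.20,.26],80)
E
```

```text
[ 0.52620465 -0.10233729  0.116     ] [ 0.54599518 -0.05049599  0.116     ] [ 0.59799898 -0.12671368  0.114     ] [ 0.5288319  -0.09898304  0.11      ]
69.1055343671703 -18.75393206026963 0.0554904068195784 0.07584611178863926
t 0.9 shift [-0.719, -0.643, -0.187] turn [0.0, -0.0, 0.951]
t 0.9 shift [-1.871, -1.58, -0.187] turn [0.0, -0.0, 0.951]
```

Request:
apply_moves(moves=[[-0.99,-0.84,-0.187,0,0,0.5,0],[-0.99,-0.84,-0.187,0,0,0.5,0],[-0.99,-0.84,-0.187,0,0,0.5,0],[-0.99,-0.84,-0.187,0,0,0.5,0],[-0.99,-0.84,-0.187,0,0,0.5,0],[-0.99,-0.84,-0.187,0,0,0.5,0],[-0.99,-0.84,-0.187,0,0,0.5,0],[-0.99,-0.84,-0.187,0,0,0.5,0]])

```text
time_s: 1.7
tool_pos: [0.338, 0.397, 0.26]
tool_rot: [180.0, -0.1, 118.9]
force: [-0.7, 0.9, 0.9]
grip_width: 0.031
grasp_force: 0.0
```

```bash
python3 - <<'E'
from h import *
plan([.46,-.06,.26],80)
print(env.get_obs()['tool_pos'],env.get_obs()['tool_rot'])
E
```

```text
t 1.7 shift [-2.295, -0.57, -0.003] turn [-0.0, -0.001, 0.453]
[0.33803284 0.39695951 0.25997416] [ 1.79998750e+02 -6.81471419e-02  1.18894657e+02]
```

Request:
apply_moves(moves=[[-1,-0.25,0,0,0,0.453,0],[-1,-0.25,0,0,0,0.453,0],[-1,-0.25,0,0,0,0.453,0],[-1,-0.25,0,0,0,0.453,0],[-1,-0.25,0,0,0,0.453,0],[-1,-0.25,0,0,0,0.453,0]])

```text
time_s: 2.3
tool_pos: [0.3914, 0.1968, 0.26]
tool_rot: [-180.0, -0.0, 79.9]
force: [-1.0, 1.1, -0.2]
grip_width: 0.0005
grasp_force: 0.0
```

```bash
python3 - <<'E'
from h import *
plan([.45,-.03,.26],72)
E
```

```text
t 2.3 shift [-1.065, 0.488, -0.001] turn [-0.0, -0.0, 0.091]
```

Request:
apply_moves(moves=[[-1,0.5,0,0,0,0.09,0],[-1,0.5,0,0,0,0.09,0],[-1,0.5,0,0,0,0.09,0],[-1,0.5,0,0,0,0.09,0],[-1,0.5,0,0,0,0.09,0],[-1,0.5,0,0,0,0.09,0],[-1,0.5,0,0,0,0.09,0]])

```text
time_s: 3.0
tool_pos: [0.455, -0.0154, 0.2597]
tool_rot: [-180.0, 0.0, 72.4]
force: [0.4, 0.7, 0.4]
grip_width: 0.0006
grasp_force: 0.0
```

```bash
python3 - <<'E'
from h import *
c=cal('wrist'); im=viewer.read_camera('wrist'); cv2.imwrite('pics/w1.png',im[...,::-1])
print(c, env.get_obs()['tool_pos'])
for t,z in(('dial_center',.11),('dial_bar',.113),('post_top',.114),('jar',.1),('shaker',.09)):
    print(t,[(round(b['conf'],2),np.round(b['location']).tolist(),ray(c,b['location'],z).round(4).tolist()) for b in boxes_of('wrist',t)][:3])
E
```

```text
{'fov_y': 58.08151120634132, 'cx': 279.68094579875174, 'cy': 215.14862440047966, 'position': array([0.48039725, 0.0659772 , 0.42156576]), 'orientation': array([-1.78797960e+01, -7.47018166e-03, -1.76012890e+01])} [ 0.45479818 -0.01503871  0.25971707]
dial_center [(0.73, [281.0, 383.0], [0.3973, -0.1996, 0.11]), (0.66, [388.0, 248.0], [0.5325, -0.088, 0.11])]
dial_bar [(0.69, [389.0, 251.0], [0.5324, -0.0897, 0.113]), (0.64, [277.0, 382.0], [0.395, -0.1951, 0.113])]
post_top [(0.9, [278.0, 376.0], [0.3984, -0.1877, 0.114]), (0.79, [379.0, 238.0], [0.5268, -0.0753, 0.114])]
jar [(0.61, [502.0, 104.0], [0.6512, 0.0029, 0.1])]
shaker [(0.74, [448.0, 359.0], [0.5689, -0.241, 0.09])]
```

View pics/w1.png

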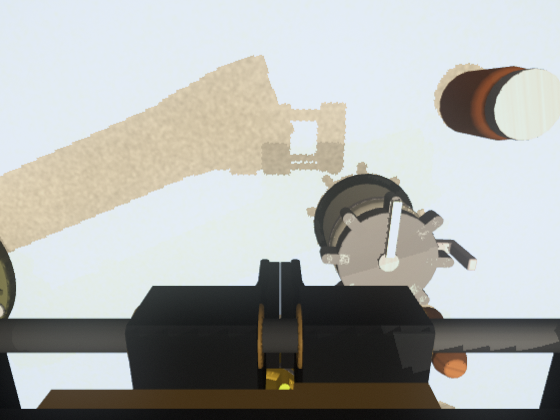

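The crop confirms the grey canister: hub (389,263), bar tip (396,202), post top about (470,264), and lobe ends at (436,219), (349,219) and (342,259).

```bash
python3 - <<'E'
from h import *
c={'fov_y': 58.08151120634132, 'cx': 279.68094579875174, 'cy': 215.14862440047966, 'position':[0.48039725, 0.0659772 , 0.42156576], 'orientation':[-17.879796, -0.00747, -17.601289]}
C=ray(c,(389,263),.116);print('C',C)
a=lambda v:np.degrees(np.arctan2(v[1],v[0]))
for n,p,z in(('bar',(397,202),.116),('post',(469,263),.114),('l',(436,219),.11),('l',(349,219),.11),('l',(342,259),.11),('l',(416,297),.11)):
    v=ray(c,p,z)-C; print(n,ray(c,p,z).round(4),a(v).round(1),np.linalg.norm(v[:2]).round(4))
C=np.array([.5275,-.102]); 
th=-18.5
lob=180+th   # lobe opposite post (ccw angle)
mid=np.radians(lob-18)
u=np.array([np.cos(mid),np.sin(mid)]); t=np.array([u[1],-u[0]])
print('u',u,'t',t,'yaw',np.degrees(np.arctan2(t[1],t[0])))
st=C+u*.065-t*.039; print('start',st,'end',C+u*.065+t*.003)
plan([*st,.20],np.degrees(np.arctan2(t[1],t[0])))
E
```

```text
C [ 0.52939443 -0.09967584  0.116     ]
bar [ 0.548  -0.0467  0.116 ] 70.6 0.0561
post [ 0.5977 -0.1223  0.114 ] -18.4 0.0719
l [ 0.5784 -0.0742  0.11  ] 27.4 0.0552
l [ 0.5064 -0.0514  0.11  ] 115.5 0.0535
l [ 0.4909 -0.0863  0.11  ] 160.8 0.0407
l [ 0.5468 -0.1445  0.11  ] -68.8 0.0481
u [-0.80385686  0.59482279] t [0.59482279 0.80385686] yaw 53.5
start [ 0.45205122 -0.09468694] end [ 0.47703377 -0.06092495]
t 3.3 shift [-0.374, 0.107, 0.299] turn [-0.0, 0.0, 0.218]
```

Request:
apply_moves(moves=[[-0.37,0.11,0.4,0,0,0.218,0],[-0.37,0.11,0.4,0,0,0.218,0],[-0.37,0.11,0.4,0,0,0.218,0],[-0.37,0.11,0.4,0,0,0.218,0]])

```text
time_s: 3.7
tool_pos: [0.4516, -0.0961, 0.1788]
tool_rot: [-179.9, 0.1, 53.3]
force: [-0.0, -0.2, -0.3]
grip_width: 0.0006
grasp_force: 0.0
```

```bash
python3 - <<'E'
from h import *
c=cal('wrist'); im=viewer.read_camera('wrist'); print(c,env.get_obs()['tool_pos'])
im=im.copy()
C=np.array([.5285,-.1005]);th=-18.5
for k in range(8):
    a=np.radians(th+45*k)
    for r in(.046,.055,.060):
        cv2.circle(im,tuple(int(v) for v in proj(c,[*(C+r*np.array([np.cos(a),np.sin(a)])),.11]).round()),2,(255,0,0),-1)
a=np.radians(th)
for P in([*C,.116],[*(C+.075*np.array([np.cos(a),np.sin(a)])),.114]): cv2.circle(im,tuple(int(v) for v in proj(c,P)),3,(0,0,255),-1)
cv2.imwrite('pics/w2.png',im[...,::-1])
plan([.453,-.0931,.098],53.5)
E
```

```text
{'fov_y': 58.08151120634132, 'cx': 279.68094579875174, 'cy': 215.14862440047966, 'position': array([ 0.50250167, -0.02760752,  0.34049508]), 'orientation': array([-17.95142239,   0.08021513, -36.72676554])} [ 0.45284461 -0.09481151  0.18004103]
t 3.75 shift [0.007, -0.004, 0.41] turn [-0.0, -0.0, -0.001]
```

View pics/w2.png

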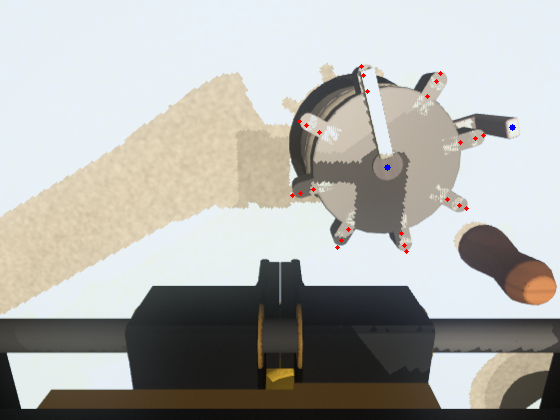

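The model overlay fits to about 1–2 mm, and the dial is 2 clicks short. I'll go down next to the working lobe.

Request:
apply_moves(moves=[[0.007,-0.004,0.15,0,0,0,0],[0.007,-0.004,0.3,0,0,0,0],[0.007,-0.004,0.41,0,0,0,0],[0.007,-0.004,0.41,0,0,0,0]])

```text
time_s: 4.15
tool_pos: [0.4521, -0.0917, 0.0967]
tool_rot: [-179.8, 0.1, 53.6]
force: [-0.4, 0.1, -0.3]
grip_width: 0.0007
grasp_force: 0.0
```

Request:
apply_moves(moves=[[0.02,0,0,0,0,0,0],[0.035,0,0,0,0,0,0],[0.05,0,0,0,0,0,0],[0.065,0,0,0,0,0,0],[0.08,0,0,0,0,0,0],[0.095,0,0,0,0,0,0],[0.11,0,0,0,0,0,0],[0.125,0,0,0,0,0,0],[0.14,0,0,0,0,0,0],[0.155,0,0,0,0,0,0],[0.17,0,0,0,0,0,0],[0.18,0,0,0,0,0,0],[0.19,0,0,0,0,0,0],[0.2,0,0,0,0,0,0],[0.2,0,0,0,0,0,0],[0.2,0,0,0,0,0,0]])

```text
time_s: 5.75
tool_pos: [0.4769, -0.0619, 0.098]
tool_rot: [180.0, 0.0, 53.4]
force: [-0.1, -0.1, -0.2]
grip_width: 0.0001
grasp_force: 0.0
```

```bash
cat > look.py <<'E'
from h import *
import sys
c=cal('wrist'); im=viewer.read_camera('wrist').copy(); o=env.get_obs(); print(o['time_s'],o['tool_pos'],o['force'])
C=np.array([.5285,-.1005])
for k in range(8):
    a=np.radians(-18.5+45*k)
    cv2.circle(im,tuple(int(v) for v in proj(c,[*(C+.06*np.array([np.cos(a),np.sin(a)])),.11]).round()),2,(255,0,0),-1)
cv2.imwrite(sys.argv[1],im[...,::-1])
E
python3 look.py pics/w3.png
```

```text
5.8 [ 0.47686394 -0.06188955  0.09793566] [1.60102867 0.21920783 0.15179404]
```

View pics/w3.png

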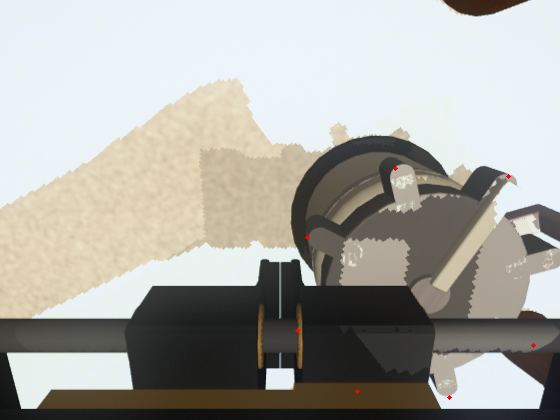

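The bar is now on the lobe just before the post (tip at (510,178), post at about (530,215)), the dial has settled, and the canister hasn't moved. Next: lift, step back, lower, and repeat the same stroke.

Request:
apply_moves(moves=[[0,0,-0.1,0,0,0,0],[0,0,-0.25,0,0,0,0],[0,0,-0.25,0,0,0,0],[-0.1,0,-0.25,0,0,0,0],[-0.2,0,-0.25,0,0,0,0],[-0.2,0,-0.25,0,0,0,0],[-0.2,0,-0.12,0,0,0,0],[-0.2,0,0,0,0,0,0],[-0.2,0,0,0,0,0,0]])

```text
time_s: 6.7
tool_pos: [0.4496, -0.0941, 0.0949]
tool_rot: [-179.7, 0.2, 53.3]
force: [0.0, 0.7, -0.2]
grip_width: 0.0001
grasp_force: 0.0
```

Request:
apply_moves(moves=[[0.02,0,0,0,0,0,0],[0.035,0,0,0,0,0,0],[0.05,0,0,0,0,0,0],[0.065,0,0,0,0,0,0],[0.08,0,0,0,0,0,0],[0.095,0,0,0,0,0,0],[0.11,0,0,0,0,0,0],[0.125,0,0,0,0,0,0],[0.14,0,0,0,0,0,0],[0.155,0,0,0,0,0,0],[0.17,0,0,0,0,0,0],[0.18,0,0,0,0,0,0],[0.19,0,0,0,0,0,0],[0.2,0,0,0,0,0,0],[0.2,0,0,0,0,0,0],[0.2,0,0,0,0,0,0]])

```text
time_s: 8.3
tool_pos: [0.4769, -0.0618, 0.098]
tool_rot: [180.0, 0.0, 53.4]
force: [0.4, 0.0, 0.6]
grip_width: 0.0003
grasp_force: 0.0
```

Request:
apply_moves(moves=[[0,0,-0.1,0,0,0,0],[0,0,-0.25,0,0,0,0],[0,0,-0.4,0,0,0,0],[-0.2,-0.1,-0.5,0,0,0,0],[-0.2,-0.1,-0.5,0,0,0,0],[-0.2,-0.1,-0.5,0,0,0,0]])

```text
time_s: 8.9
tool_pos: [0.437, -0.0821, 0.1987]
tool_rot: [180.0, -0.2, 53.3]
force: [-0.9, 0.3, -0.6]
grip_width: 0.0005
grasp_force: 0.0
```

```bash
python3 look.py pics/w4.png
```

```text
8.95 [ 0.43704188 -0.08162431  0.19793908] [0.11118278 0.13534252 1.14187426]
```

View pics/w4.png

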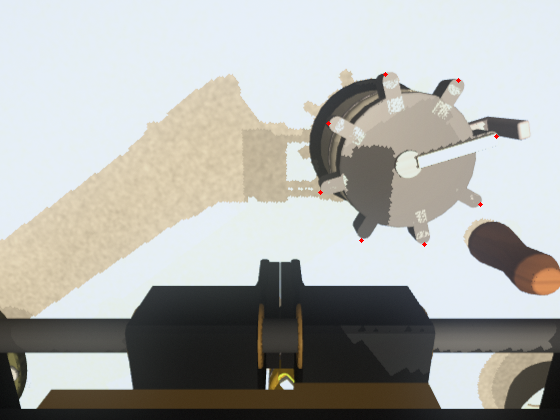

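The bar runs from (407,163) to (497,138) and points at the post top (about (515,128)). The canister hasn't moved and the hand is clear above it.

```bash
python3 -c "
from cell import env
print(env.sign_off())"
```

```text
the job is handed in; nothing more can be done
None
```

The job is handed in: I turned the dial two clicks clockwise, letting it settle at the click before the post. In the last picture its bar points at the post, the canister hasn't moved and the hand is clear.

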